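# Take a bore's depth with the stop gauge

### The job

Take the depth gauge out of its black holder and lower its rod into the bore of the blue housing, so that the brass stop lands on the housing's top and slides up the rod until the rod bottoms out. Hold the gauge down on the bottom with a steady push of about 12 N for a second and a half, never more than 25 N, then let go and leave it standing upright in the bore, rod on the bottom and stop flat on the top face. Keep the gauge off the bare housing and leave everything else on the bench as it is.

Things in the scene. Friction and masses are not known exactly. Their poses are not given: they have to be found in the camera images.
- head (a point): centre of the gauge's grip: an upright red cylinder with steel bands, 18 mm across and 40 mm high, at the top of the depth gauge's rod; grasp it here, any yaw. Axes are the rod's, z up along it. The grip's ends lie 20 mm above and below this point
- rod_tip (a point): lower end of the gauge's steel rod, 100 mm below the grip's centre on its axis. The rod is 10 mm across, its last 4 mm tapering to 7 mm. The rod slides up and down through the brass stop
- stop_face (a point): centre of the underside of the gauge's brass stop: a collar 30 mm across and 12 mm high on the rod. At the start the rod sticks out 20 to 30 mm below it and the stop hangs on the holder's top. Friction keeps it where it is on the rod: about 4 N pushes it along, so it holds up the gauge's own weight (about 150 g in all, 1.5 N)
- gauge: the whole depth gauge (stop, rod and grip); origin at the centre of the stop's underside, z up the rod
- rod: the gauge's steel rod with its red grip; origin at the rod's lower tip, z up the rod
- stand: the holder: black block 70 x 70 x 45 mm, with a 13 mm hole 42 mm deep in the middle of its top, in which the gauge stands upright at the start; fixed; origin at the centre of its underside
- housing: the blue ribbed metal housing to be measured, 80 x 80 x 68 mm (86 over the ribs), fixed; origin at the centre of its underside, z up
- bore_mouth (a point): centre of the bore in the blue housing's flat top face, 68 mm above the table. The bore is upright, 13 mm across, with a 2 mm chamfer at the mouth (17 mm across there)
- bore_floor: the hard flat bottom of the blue housing's bore, out of sight; it lies 34 to 60 mm below the mouth, at a different depth every time, so it must be felt. The position given is NOT the bottom's surface but the foot of the bore at table height (centre of the housing's underside)
- spare: a bare aluminium housing of the same shape and size, with a bore of its own; not to be measured; fixed; origin at the centre of its underside
- paste_tin: bystander: low white and red round tin, 62 mm across, 26 mm high; origin at its underside
- flux_bottle: bystander: amber jar with black cap, 42 mm across, 75 mm high; origin at its underside
- tape: bystander: roll of green tape lying flat, 90 mm across, 25 mm high; origin at its underside
- swab_cup: bystander: white open cup, 66 mm across, 70 mm high; origin at its underside
- tweezers: bystander: dark steel tweezers lying flat, 100 mm long, 4 mm thick; origin at their underside
- driver: bystander: screwdriver with blue handle lying flat, 150 mm long; origin at its underside
- vial: bystander: clear vial with white cap, 30 mm across, 50 mm high; origin at its underside
Things that resemble listed ones, but are neither listed nor needed, are in the scene too. Several things look just like the housing: the one meant starts nearest to the robot's base.

How it is judged:
By the outcome, as a careful person would: the job done as asked, in the order asked, and still so for the second after the job is handed in, with the robot touching nothing.
It also fails if it takes over 48 s, if anything falls off the work surface, if the arm or the gripper's body presses on something with over 40 N, if the wrist force passes 120 N, or if a joint passes its speed limit or range.

### The arm

A 6-joint arm with a two-finger parallel gripper is mounted at the origin on the work surface. World frame = base frame: x ahead of the robot, y to its left, z up, the work surface at z = 0. Lengths are in m, angles in rad, forces in N, time in s.
With the tool pointing down it reaches from about 0.375 to 0.9 m from the base axis. Payload 3.1 kg.
Tool frame: the origin (TCP) lies between the finger pads; the fingertips stand 22 mm ahead of it and the grasp point (between the pads) lies 3 mm ahead of it; z points along the fingers, y is the line along which they close (so a half turn about z gives the same grasp; the last joint's range is limited). The gripper opens to 87 mm and grips with 3 to 60 N. Pads are 19 mm wide; open, the fingers measure 117 mm over their backs; the gripper's body (75 mm by 190 mm) begins 51 mm behind the grasp point.
Start: joints at [1.165, 0.527, 1.433, -0, 1.181, -0.178], TCP at [0.141, 0.609, 0.245] pointing down, gripper open.
Joint ranges: [-3.08, 3.08], [-0.75, 2.2], [0.22, 2.44], [-1.43, 4.57], [0, 2.65], [-2.85, 2.85]. Speed limits (rad/s): [2.79, 2.79, 3.14, 3.14, 3.14, 3.14].

### API

Orientations are given as a unit quaternion [x, y, z, w].
In Python, from rig import get_obs, camera, get_calibration, hand_in, cut_out gives the robot as it stands.
- The arm moves only by the shell command python3 -m inch 'ROWS' [OPENING] [FORCE]. ROWS is JSON, one flat list of numbers, 6 for each row, row after row: the shift along the tool's x, y, z scaled (see below), then the turn, a rotation vector about the tool's x, y, z scaled (see below). A call has 1 to 20 rows; each row is the pose to reach, as a shift and turn from the pose commanded when the call began, along the tool's axes at that moment; what a row does not reach only later rows make up. The controller multiplies each number of a shift by 0.08 m and each number of a turn by 90 degrees. A row lasts 1/12 s, in which the tool goes at most 41.7 mm and 7.16 degrees, less where a joint would pass 70% of its speed; a pose out of reach is approached as far as the arm can. A call with a number of a shift or a turn outside -1 to 1 is refused whole. A call with a gripper value outside its range is refused whole. OPENING is the finger opening in mm, from 0 to 87, set as the call begins (- or left out, the last holds). The fingers move at their own pace and stop on an object; FORCE is the grip in N (left out, the last holds). Time passes only in rows, so rows that repeat a pose let the fingers close. It gives the time, the measured TCP pose, the force, the opening and the grip force at its end, in the units of the state.
- get_obs(): the state, without advancing time (a new reading comes with each control period).
- camera(name): name is "scene" or "top" or "wrist"; returns the picture (384x512x3 uint8, red, green, blue); there is no depth.
- get_calibration(name): a dict with "vertical_fov" (degrees; the focal length in pixels is half the picture's height over the tangent of half this angle, whatever the lens; pixels are square), "cx", "cy" (the principal point, pixels), "D" ([k1, k2, p1, p2, k3] as OpenCV has them; the pictures are not rectified), "T" (4x4, takes a point from camera to world coordinates). Camera axes: x right, y down, z forward; pixel columns grow to the right and rows downward; lengths in m; the calibration is good to about 2 mm. A picture is of the moment at which its call begins: read the wrist's pose just before it. get_calibration takes no time and is no camera call; for the wrist camera it gives the pose at the moment of the call.
- hand_in(): hands the job in; it is judged then, once.
Trained networks look in the newest picture that a camera, given by its name, has taken for a name from the list of things; names that differ only in an ending like _2 or _b are one class to them, and where a whole thing is asked for, a point or a joint stands for the part that bears it (a point fixed in the world has none). Each returns a list of dicts, best first, with "conf" (0 to 1); they miss things now and then, are a little off and sometimes report something else, mostly with a low value. They report only what shows in the picture. A call takes as long as a camera call. They do not tell look-alikes from the thing itself.
- cut_out(camera, thing): "region" (384x512 bool, what is visible of it) and "bbox" ([left, top, right, bottom] in pixels, round what is visible of it).
The state is a dict: "time": time; "q": joint angles; "joint_velocities": joint speeds; "joint_torque": joint torques, N m; "position": TCP position; "tool_rot": TCP orientation; "ft_force": force on the tool from outside, world axes, zero at the start; "moment": the same for the moment, N m; "grip_width": finger opening in m; "grip_force": force on a finger pad.
Only numpy, scipy, OpenCV 4.12 (cv2) and the standard library are available. Lean on these libraries where they do the work, as an engineer would, in place of code of your own. Each camera call takes 0.05 s, during which the arm holds its last target. There are 200 camera calls.

## Working session

There is one attempt and no reset: what is moved stays moved. The work goes in short steps, Python scripts to look and compute and a shell command to move; the robot and the scene stay as the last step left them, time stands still between calls to the robot, and variables do not carry over. Pictures are saved under pics/ and viewed, at most 10 in all, crops included, and the job is handed in when it is done.

```bash
mkdir -p pics; ls; python3 - <<'E'
from rig import *
import cv2,numpy as np
o=get_obs();print({k:np.round(v,4).tolist() for k,v in o.items()})
for c in("scene","top","wrist"):
    im=camera(c);cv2.imwrite(f"pics/{c}0.png",im[:,:,::-1])
    k=get_calibration(c);print(c,k["vertical_fov"],k["cx"],k["cy"],k["D"],np.round(k["T"],3).tolist())
    for t in("housing","gauge","head","stand","stop_face"):
        for d in cut_out(c,t):
            if d["conf"]>.2:print(c,t,round(d["conf"],2),d["bbox"])
a=cv2.imread("pics/scene0.png");b=cv2.imread("pics/top0.png")
cv2.imwrite("pics/both0.png",cv2.resize(np.vstack([a,b]),(800,600)) if 0 else cv2.resize(np.hstack([a,b]),(800,300)))
E
```

```text
pics
{'time': 0.0, 'q': [1.1645, 0.5274, 1.4324, 0.0002, 1.1822, -0.1785], 'joint_velocities': [0.0012, 0.0017, 0.001, -0.0002, 0.0006, 0.0006], 'joint_torque': [0.1118, -41.9006, -16.5534, 0.0186, -0.1889, 0.0002], 'position': [0.1411, 0.6088, 0.2447], 'tool_rot': [0.1137, 0.9935, -0.0002, -0.0001], 'ft_force': [0.1919, -0.3296, -0.3393], 'moment': [-0.0127, 0.0031, 0.0088], 'grip_force': 0.0, 'grip_width': 0.0866}
scene 42.76692830026114 255.51507253447724 193.87317824823705 [-0.07017364  0.          0.          0.          0.        ] [[0.807, 0.344, -0.48, 1.189], [0.59, -0.46, 0.664, -0.861], [0.008, -0.819, -0.574, 0.856], [0.0, 0.0, 0.0, 1.0]]
scene housing 0.92 [222.3, 198.2, 268.5, 241.7]
scene housing 0.74 [204.5, 255.2, 252.0, 305.9]
scene gauge 0.53 [171.6, 220.1, 185.7, 258.1]
scene head 0.74 [173.5, 219.2, 186.6, 257.5]
scene head 0.59 [175.4, 222.1, 183.7, 248.7]
scene head 0.58 [318.8, 190.1, 330.2, 207.8]
scene stand 0.89 [160.4, 242.8, 200.1, 279.1]
scene stop_face 0.81 [173.6, 221.7, 185.8, 257.3]
top 52.57297970524398 258.28396104173777 185.35138114742975 [-0.02520679  0.          0.          0.          0.        ] [[-0.012, -0.995, 0.1, 0.428], [-1.0, 0.013, 0.01, 0.01], [-0.011, -0.1, -0.995, 1.131], [0.0, 0.0, 0.0, 1.0]]
top housing 0.95 [327.8, 127.1, 368.6, 163.3]
top housing 0.62 [259.3, 167.1, 289.4, 200.9]
top gauge 0.44 [347.5, 185.5, 363.4, 199.2]
top head 0.48 [329.7, 177.2, 369.0, 214.1]
top head 0.37 [352.7, 188.7, 363.8, 195.6]
top stand 0.6 [329.9, 175.1, 368.4, 211.2]
top stand 0.37 [239.8, 119.9, 264.3, 138.4]
top stop_face 0.47 [349.4, 189.0, 361.3, 195.7]
top stop_face 0.29 [192.3, 132.5, 200.6, 146.9]
wrist 63.8115684564744 255.58520336027942 192.47974337187424 [0.00853066 0.         0.         0.         0.        ] [[0.225, 0.942, 0.248, 0.073], [0.974, -0.218, -0.056, 0.625], [0.001, 0.254, -0.967, 0.385], [0.0, 0.0, 0.0, 1.0]]
```

```bash
python3 - <<'E'
import cv2,numpy as np
a=cv2.imread("pics/scene0.png")[130:340,110:390];b=cv2.imread("pics/top0.png")[90:300,130:410]
cv2.imwrite("pics/v1.png",np.vstack([cv2.resize(x,(400,300)) for x in()]+[np.hstack([cv2.resize(a,(400,300)),cv2.resize(b,(400,300))])]))
cv2.imwrite("pics/v2.png",cv2.resize(b,(800,600),interpolation=2)); cv2.imwrite("pics/v3.png",cv2.resize(a,(800,600),interpolation=2))
E
```

```text
(no output)
```

View pics/v2.png

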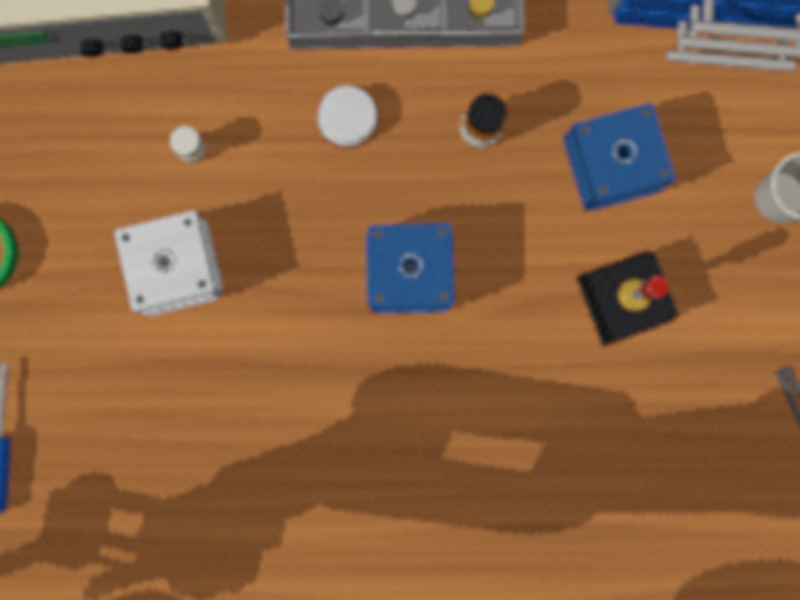

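View pics/v3.png

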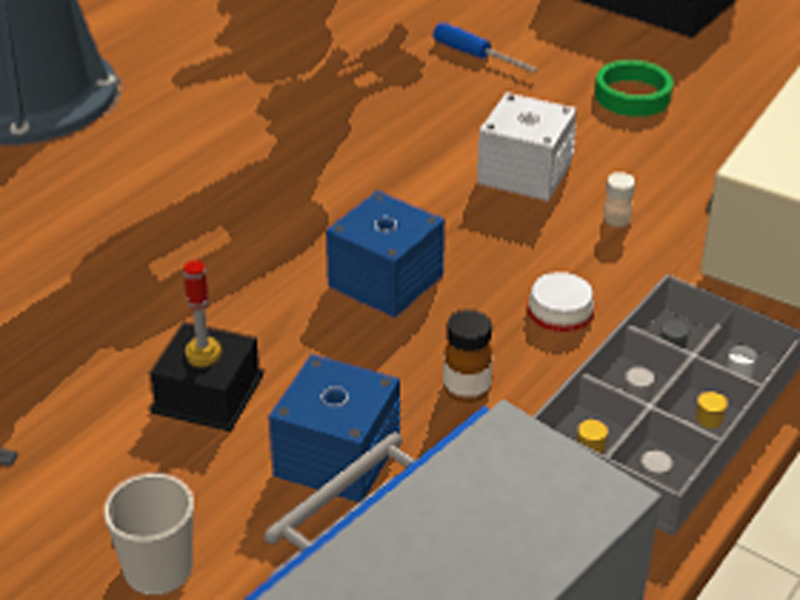

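The top view shows two blue housings: full-picture pixel (273,183) and (348,142), plus the bare one at (187,181). The gauge in its holder is at about (353,193), and "up" in the picture is +x. The scene view agrees. I'll compute the distances to the base and enlarge the candidate.

```bash
cat > h.py <<'E'
from rig import *
import cv2,numpy as np
from scipy.spatial.transform import Rotation as R
def ray(c,uv,k=None):
    k=k or get_calibration(c);f=192/np.tan(np.radians(k["vertical_fov"]/2))
    K=np.array([[f,0,k["cx"]],[0,f,k["cy"]],[0,0,1]])
    n=cv2.undistortPoints(np.array([[uv]],float),K,np.array(k["D"],float))[0,0]
    T=np.array(k["T"]);return T[:3,3],T[:3,:3]@[*n,1]
def onz(c,uv,z,k=None):
    o,d=ray(c,uv,k);return o+d*(z-o[2])/d[2]
def proj(c,p,k=None):
    k=k or get_calibration(c);f=192/np.tan(np.radians(k["vertical_fov"]/2))
    K=np.array([[f,0,k["cx"]],[0,f,k["cy"]],[0,0,1]]);T=np.linalg.inv(np.array(k["T"]))
    return cv2.projectPoints(np.array([p],float),cv2.Rodrigues(T[:3,:3])[0],T[:3,3],K,np.array(k["D"],float))[0][0,0]
def rel(target):
    "shift to target TCP position in tool axes / 0.08"
    o=get_obs();return R.from_quat(o["tool_rot"]).inv().apply(np.array(target)-o["position"])/.08
E
python3 - <<'E'
from h import *
for n,uv,s in(("A",(273.5,183),(110+386*.35,130+224*.35)),("B",(348.4,142.4),(110+335*.35,130+397*.35))):
    p,q=onz("top",uv,.068),onz("scene",s,.068);print(n,p,q,np.hypot(*p[:2]))
print("stop",onz("top",(130+632*.35,90+295*.35),.057),"head top",onz("top",(130+657*.35,90+287*.35),.045+.1+.02-.025),onz("scene",(110+195*.35,130+268*.35),.14))
a=cv2.imread("pics/top0.png")[150:216,225:313];cv2.imwrite("pics/v4.png",cv2.resize(a,(800,600),interpolation=2))
E
```

```text
A [ 0.54080588 -0.02128555  0.068     ] [ 0.54797873 -0.02061498  0.068     ] 0.5412246055816687
B [ 0.65151888 -0.2311063   0.068     ] [ 0.65578551 -0.23098432  0.068     ] 0.6912936935038579
stop [ 0.51064822 -0.23628924  0.057     ] head top [ 0.51116927 -0.23988465  0.14      ] [ 0.51759539 -0.23918831  0.14      ]
```

View pics/v4.png

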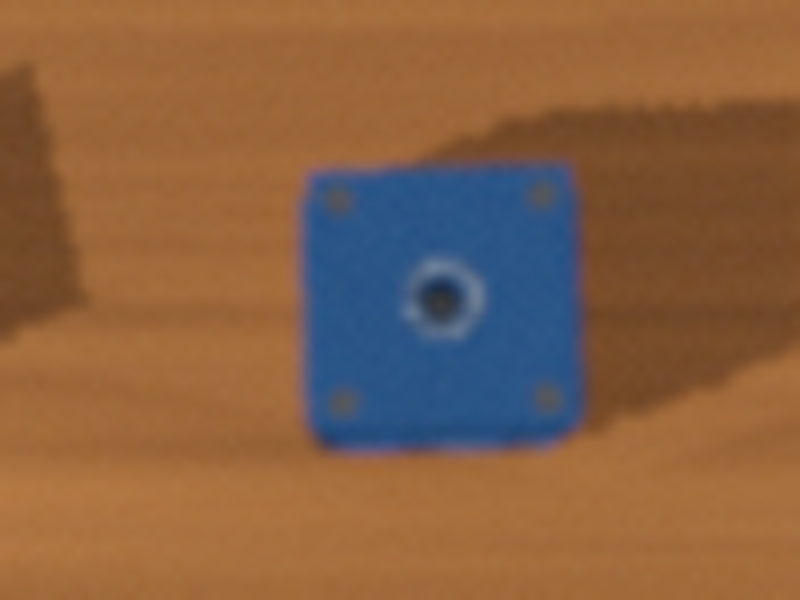

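A is at radius 0.54 m and B at 0.69 m, so A, at top pixel (273,183), is the nearest to the base. The crop shows it is blue and has a bore in its top. It is the target. I'll square the yaw and approach.

```bash
python3 -m inch '[0,0,0,0,0,-0.08, 0,0,0,0,0,-0.145, 0,0,0,0,0,-0.145]' 87
python3 -m inch '[-0.5,-0.5,0,0,0,0, -1,-1,0,0,0,0]'
python3 -c "
from h import *
o=get_obs();print(o['position'],R.from_quat(o['tool_rot']).as_matrix().round(3).tolist(),o['q'])"
```

```text
time: 1.15
position: [0.1409, 0.6083, 0.2433]
tool_rot: [-0.001, 1.0, -0.001, -0.0]
ft_force: [-0.5, -0.3, -4.0]
grip_width: 0.087
grip_force: 0.0
time: 1.32
position: [0.1991, 0.5501, 0.2434]
tool_rot: [-0.001, 1.0, -0.0, -0.0]
ft_force: [1.7, 0.1, -4.0]
grip_width: 0.0871
grip_force: 0.0
[0.19909974 0.55008351 0.24337963] [[-1.0, -0.002, -0.0], [-0.002, 1.0, -0.0], [0.0, -0.0, -1.0]] [ 1.03264619e+00  4.74891054e-01  1.53662214e+00 -5.53118521e-05
  1.13033998e+00 -5.39735787e-01]
```

```bash

python3 -m inch '[-0.5,-0.5,0,0,0,0, -1,-1,0,0,0,0]' >/dev/null
python3 -m inch '[-0.5,-0.5,0,0,0,0, -1,-1,0,0,0,0]' >/dev/null
python3 -m inch '[-0.5,-0.5,0,0,0,0, -1,-1,0,0,0,0]' >/dev/null
python3 -m inch '[-0.5,-0.5,0,0,0,0, -1,-1,0,0,0,0]' 
python3 -m inch '[0,-0.5,0,0,0,0, 0,-1,0,0,0,0]' >/dev/null
python3 -m inch '[0,-0.5,0,0,0,0, 0,-1,0,0,0,0]' >/dev/null
python3 -m inch '[0,-0.5,0,0,0,0, 0,-0.9,0,0,0,0, 0,-0.9,0,0,0,0, 0,-0.9,0,0,0,0, 0,-0.9,0,0,0,0]' 
python3 - <<'E'
from h import *
o=get_obs();k=get_calibration("wrist");im=camera("wrist");print(o["position"],o["q"],o["ft_force"]);print(np.round(k["T"],4).tolist())
np.savez("bore.npz",T=k["T"],p=o["position"])
cv2.imwrite("pics/w1.png",im[:,:,::-1])
print(proj("wrist",(.544,-.021,.068)))
g=cv2.cvtColor(im,cv2.COLOR_RGB2GRAY)
for d in cut_out("wrist","housing"):print(d["conf"],d["bbox"])
for d in cut_out("wrist","bore_mouth"):print(d["conf"],d["bbox"])
E
```

```text
time: 1.98
position: [0.4365, 0.3124, 0.2438]
tool_rot: [0.002, 1.0, -0.0, -0.0]
ft_force: [-0.2, -0.1, -4.7]
grip_width: 0.0869
grip_force: 0.0
time: 2.73
position: [0.4355, 0.0824, 0.2442]
tool_rot: [0.001, 1.0, 0.0, -0.0]
ft_force: [-1.3, -0.7, -5.1]
grip_width: 0.0865
grip_force: 0.0
[0.4354858  0.08241988 0.24415566] [-6.64010094e-02  2.84654468e-01  1.86923761e+00  5.64755770e-04
  9.88476273e-01 -1.63515353e+00] [-1.29966031 -0.67620085 -5.0970134 ]
[[0.0015, 0.9673, 0.2535, 0.3662], [1.0, -0.0018, 0.0008, 0.0831], [0.0013, 0.2535, -0.9673, 0.3849], [0.0, 0.0, 0.0, 1.0]]
[163.41779477 272.99153028]
0.98 [126.2, 219.0, 212.8, 306.2]
0.91 [128.8, 221.6, 209.8, 304.7]
0.69 [503.5, 115.3, 512.0, 187.9]
```

View pics/w1.png

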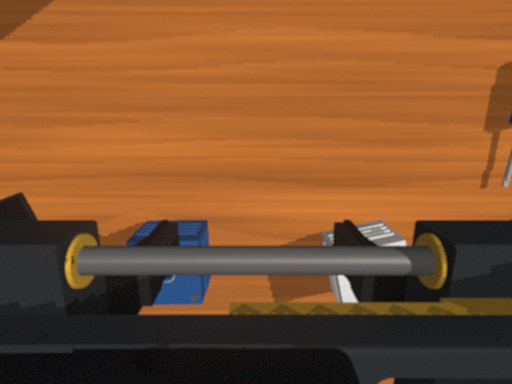

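The wrist view is mirrored relative to the top view (down is +x). The blue housing sits half behind the gripper bar at (168,262). I'll shift so the bore falls in the clear part.

```bash

python3 -m inch '[-0.4,-0.3,0,0,0,0, -0.8,-0.65,0,0,0,0, -0.8,-0.65,0,0,0,0]' >/dev/null
python3 -m inch '[-0.4,-0.3,0,0,0,0, -0.8,-0.65,0,0,0,0, -0.8,-0.65,0,0,0,0, -0.8,-0.65,0,0,0,0, -0.8,-0.65,0,0,0,0]' 
cat > bore.py <<'E'
from h import *
import sys
o=get_obs();k=get_calibration("wrist");im=camera("wrist");print(o["position"],o["ft_force"])
n=sys.argv[1];np.savez(n+".npz",T=k["T"],p=o["position"]);cv2.imwrite(f"pics/{n}.png",im[:,:,::-1])
u,v=proj("wrist",(.544,-.021,.068),k).round().astype(int);print(u,v)
a=im[max(v-75,0):v+75,u-100:u+100,::-1];cv2.imwrite(f"pics/{n}c.png",cv2.resize(a,(800,600),interpolation=2));print(u-100,max(v-75,0))
E
python3 bore.py w2
```

```text
time: 3.55
position: [0.5629, -0.0205, 0.2438]
tool_rot: [-0.0, 1.0, 0.0, -0.001]
ft_force: [-0.2, -0.0, -4.7]
grip_width: 0.0871
grip_force: 0.0
[ 0.56292433 -0.02050899  0.24384995] [-0.21113108 -0.04437942 -4.65656818]
254 162
154 87
```

View pics/w2c.png

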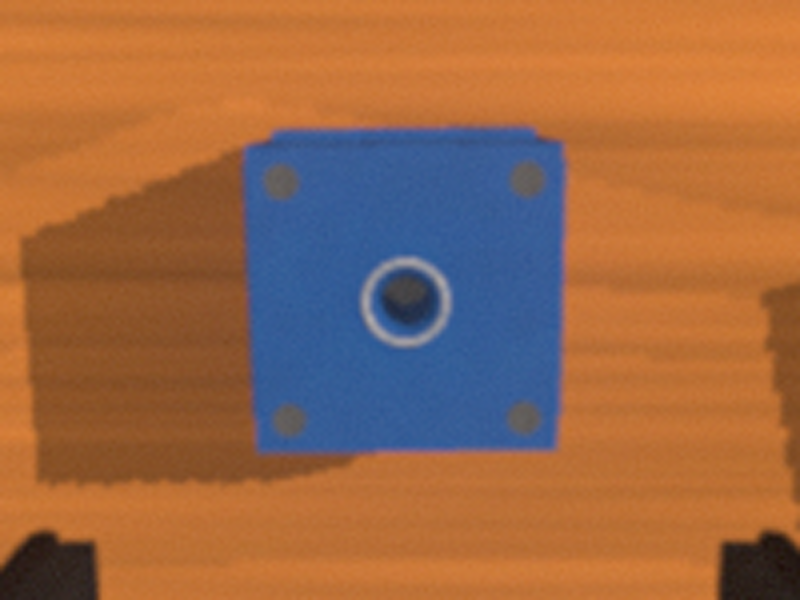

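The blue housing is clear, with its bore ring centred at crop (406,302), full-picture (255.1,162.1). Next, the same view over the gauge.

```bash

python3 -m inch '[0.1,-0.5,0,0,0,0, 0.2,-1,0,0,0,0, 0.2,-1,0,0,0,0]' >/dev/null
python3 -m inch '[0.1,-0.5,0,0,0,0, 0.2,-1,0,0,0,0, 0.2,-1,0,0,0,0]' >/dev/null
python3 -m inch '[0,-0.4,0,0,0,0, 0,-0.72,0,0,0,0, 0,-0.72,0,0,0,0, 0,-0.72,0,0,0,0, 0,-0.72,0,0,0,0]' 
python3 - <<'E'
from h import *
d=np.load("w2.npz");k=get_calibration("wrist");k2=dict(k,T=d["T"])
im=cv2.imread("pics/w2.png");s=im.min(2).astype(float);w=np.clip(s-130,0,None);Y,X=np.mgrid[:384,:512]
w[np.hypot(X-255.1,Y-162.1)>14]=0;c=((w*X).sum()/w.sum(),(w*Y).sum()/w.sum());print("ring",c,"bore",onz("wrist",c,.068,k2))
o=get_obs();im=camera("wrist");print(o["position"]);np.savez("w3.npz",T=k["T"],p=o["position"])
cv2.imwrite("pics/w3.png",im[:,:,::-1])
u,v=proj("wrist",(.514,-.238,.09),k).round().astype(int);print(u-80,v-60)
cv2.imwrite("pics/w3c.png",cv2.resize(im[v-60:v+60,u-80:u+80,::-1],(800,600),interpolation=2))
for t in("head","stop_face","stand"):
    for d in cut_out("wrist",t):
        if d["conf"]>.2:print(t,d["conf"],d["bbox"])
E
```

```text
time: 4.52
position: [0.5311, -0.2376, 0.2444]
tool_rot: [-0.0, 1.0, 0.001, -0.001]
ft_force: [-0.4, 0.2, -3.5]
grip_width: 0.0869
grip_force: 0.0
ring (np.float64(254.27805937726285), np.float64(162.2896451846488)) bore [ 0.54403415 -0.02086609  0.068     ]
[ 0.53109754 -0.23759701  0.24442161]
174 107
head 0.59 [243.4, 157.1, 261.0, 190.1]
head 0.37 [240.7, 149.1, 266.2, 190.5]
stop_face 0.61 [237.3, 146.0, 267.7, 192.7]
stand 0.86 [215.2, 113.4, 292.2, 196.5]
```

View pics/w3c.png

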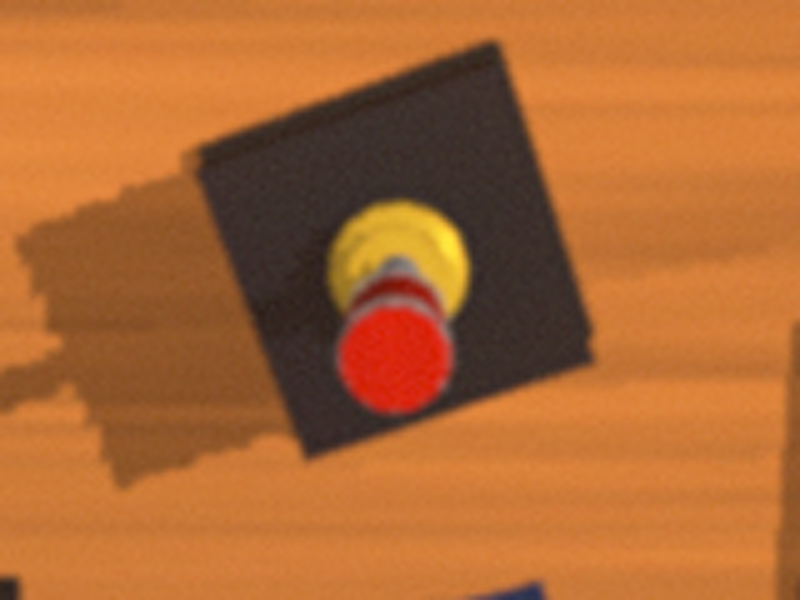

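The gauge stands in the holder: head top disc at full-picture (252.8,178.2), stop centre near (253.4,160.6).

```bash
python3 - <<'E'
from h import *
k=get_calibration("wrist");a=dict(k,T=np.load("w3.npz")["T"]);b=dict(k,T=np.load("w2.npz")["T"])
im=cv2.imread("pics/w3.png");hsv=cv2.cvtColor(im,cv2.COLOR_BGR2HSV)
m=((hsv[...,0]<6)|(hsv[...,0]>174))&(hsv[...,1]>200)&(hsv[...,2]>200)
Y,X=np.mgrid[:384,:512];m&=np.hypot(X-252.8,Y-178.2)<16;c=(X[m].mean(),Y[m].mean());print(c,m.sum(),2*np.sqrt(m.sum()/np.pi))
for z in(.135,.14,.145):print("head",onz("wrist",c,z,a))
print("stop",onz("wrist",(253.4,160.6),.057,a))
im=cv2.imread("pics/w2.png");p=cv2.resize(im[142:182,235:275],None,fx=8,fy=8,interpolation=2);s=cv2.threshold(p.min(2),0,255,cv2.THRESH_OTSU)[1]
cs=cv2.findContours(s,cv2.RETR_EXTERNAL,cv2.CHAIN_APPROX_NONE)[0];e=cv2.fitEllipse(cv2.convexHull(np.vstack(cs)) if len(cs)>1 else max(cs,key=cv2.contourArea))
c=(np.array(e[0])+.5)/8-.5+[235,142];print(len(cs),"ring",c,np.array(e[1])/8,onz("wrist",c,.068,b))
print(rel([.513,-.239,.117]))
E
```

```text
(np.float64(252.55409836065573), np.float64(178.2)) 305 19.706294962377495
head [ 0.51506708 -0.23915364  0.135     ]
head [ 0.5140033  -0.23911596  0.14      ]
head [ 0.51293952 -0.23907828  0.145     ]
stop [ 0.51241484 -0.23881356  0.057     ]
1 ring [255.04969597 162.02956963] [22.75733948 23.04255486] [ 0.543762   -0.02006806  0.068     ]
[ 0.23240703 -0.01494627  1.59515041]
```

```bash

python3 -m inch '[0.11,-0.01,0.4,0,0,0, 0.22,-0.02,0.75,0,0,0, 0.22,-0.02,0.75,0,0,0]' 60 >/dev/null
python3 -m inch '[0,0,0.2,0,0,0, 0,0,0.4,0,0,0, 0,0,0.6,0,0,0, 0,0,0.72,0,0,0, 0,0,0.72,0,0,0, 0,0,0.72,0,0,0]'
python3 - <<'E'
from h import *
print(rel([.5133,-.239,.123]),get_obs()["ft_force"])
E
```

```text
time: 5.47
position: [0.5146, -0.2409, 0.1274]
tool_rot: [-0.0, 1.0, -0.0, 0.0]
ft_force: [0.1, -1.7, -3.4]
grip_width: 0.0603
grip_force: 0.0
[0.01657621 0.02368568 0.054925  ] [ 0.10212761 -1.7237532  -3.40401348]
```

```bash

python3 -m inch '[0.015,0.024,0.05,0,0,0, 0.015,0.024,0.05,0,0,0, 0.015,0.024,0.05,0,0,0]' 
python3 -m inch '[0,0,0,0,0,0, 0,0,0,0,0,0, 0,0,0,0,0,0, 0,0,0,0,0,0, 0,0,0,0,0,0, 0,0,0,0,0,0, 0,0,0,0,0,0, 0,0,0,0,0,0]' 0 45
```

```text
time: 5.72
position: [0.5131, -0.239, 0.1236]
tool_rot: [-0.0, 1.0, -0.0, 0.0]
ft_force: [0.0, -0.1, -3.7]
grip_width: 0.06
grip_force: 0.0
time: 6.38
position: [0.5129, -0.2391, 0.1229]
tool_rot: [-0.0, 1.0, -0.0, -0.0]
ft_force: [-0.6, 0.0, -5.8]
grip_width: 0.0172
grip_force: 45.0
```

```bash

python3 -m inch '[0,0,-0.2,0,0,0, 0,0,-0.4,0,0,0, 0,0,-0.7,0,0,0, 0,0,-1,0,0,0, 0,0,-1,0,0,0]' 
python3 -m inch '[0,0,-0.3,0,0,0, 0,0,-0.3,0,0,0, 0,0,-0.3,0,0,0, 0,0,-0.3,0,0,0, 0,0,-0.3,0,0,0]' 
python3 - <<'E'
from h import *
o=get_obs();k=get_calibration("wrist");im=camera("wrist");np.savez("w4.npz",T=k["T"],p=o["position"],q=o["tool_rot"])
cv2.imwrite("pics/w4.png",im[:,:,::-1]);print(o["ft_force"])
p=np.array(o["position"]);u,v=proj("wrist",p-[0,0,.09],k).round().astype(int);print(u-64,v-48,u,v)
cv2.imwrite("pics/w4c.png",cv2.resize(im[v-48:v+48,u-64:u+64,::-1],(800,600),interpolation=2))
E
```

```text
time: 6.8
position: [0.5152, -0.2406, 0.207]
tool_rot: [-0.0, 1.0, -0.003, 0.004]
ft_force: [0.5, -0.5, -5.0]
grip_width: 0.0169
grip_force: 45.0
time: 7.22
position: [0.512, -0.2385, 0.2251]
tool_rot: [0.0, 1.0, 0.001, -0.001]
ft_force: [-0.5, -0.1, -5.0]
grip_width: 0.0169
grip_force: 45.0
[-0.49809379 -0.05657189 -5.03040028]
190 156 254 204
```

View pics/w4c.png

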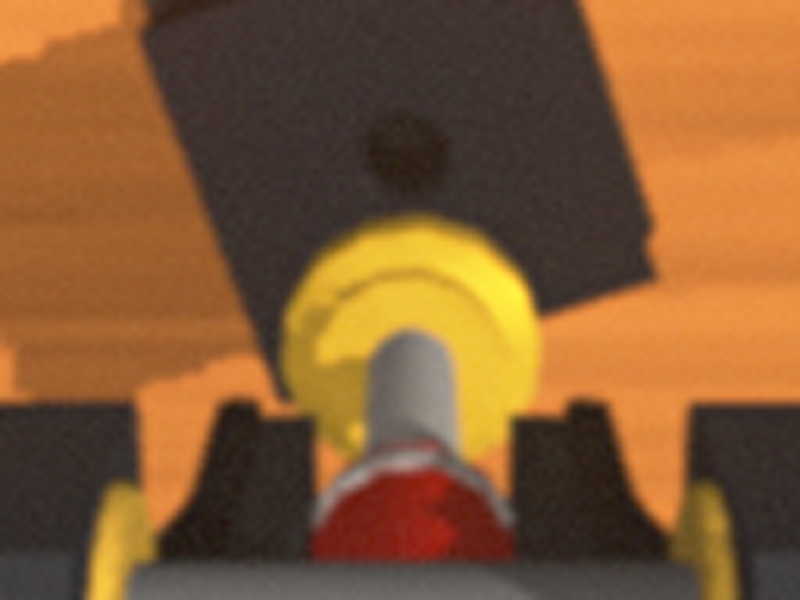

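The gauge is held upright with the stop hanging on. The stop's near rim is at crop (412,213) and the empty holder hole at (406,153). The stop face was at z=0.045 before the lift, so I can get the rod axis from its rim.

```bash
python3 - <<'E'
from h import *
k=get_calibration("wrist");d=np.load("w4.npz");a=dict(k,T=d["T"])
im=cv2.imread("pics/w4.png");hsv=cv2.cvtColor(im,cv2.COLOR_BGR2HSV)
p=d["p"];zb=.045+p[2]-.1229
m=(hsv[...,0]>21)&(hsv[...,0]<35)&(hsv[...,1]>120)&(hsv[...,2]>70);m[:,:225]=0;m[:,285:]=0;m[235:]=0
ys,xs=np.nonzero(m);print("yellow",xs.min(),xs.max(),ys.min())
from scipy.optimize import least_squares
th=np.linspace(0,2*np.pi,90,endpoint=False)
def sil(x,y):
    pts=np.array([proj("wrist",(x+.015*np.cos(t),y+.015*np.sin(t),z),a) for t in th for z in(zb,zb+.012)],np.float32)
    return cv2.convexHull(pts)
Y,X=np.mgrid[:384,:512]
# contour pts of upper half
B=[(c,np.nonzero(m[:,c])[0].min()-.5) for c in range(xs.min()+3,xs.max()-2)]+[(xs[ys==r].min()-.5,r) for r in range(200,214)]+[(xs[ys==r].max()+.5,r) for r in range(200,214)]
f=lambda s:[cv2.pointPolygonTest(sil(*s),(float(u),float(v)),True) for u,v in B]
r=least_squares(f,[p[0],p[1]],loss="soft_l1",diff_step=1e-3);print(r.x,"offset from TCP",r.x-p[:2],np.abs(r.fun).mean(),np.abs(r.fun).max())
print("hole",onz("wrist",(406/6.25+190-.42,153/6.25+156-.42),.045,a),R.from_quat(d["q"]).as_matrix()[:,2])
print("to bore", rel(np.r_[np.array([.5438,-.0202])-(r.x-p[:2]),.225]))
E
```

```text
yellow 237 275 193Traceback (most recent call last):
  File "<stdin>", line 14, in <module>
    return umr_minimum(a, axis, None, out, keepdims, initial, where)
ValueError: zero-size array to reduction operation minimum which has no identity
```

```bash
cat > fit.py <<'E'
from h import *
from scipy.optimize import least_squares
k=get_calibration("wrist");d=np.load("w4.npz");a=dict(k,T=d["T"]);p=d["p"];zb=.045+p[2]-.1229
im=cv2.imread("pics/w4.png").astype(int);s=im[...,1]-im[...,0]
print("row200",[tuple(map(int,im[205,c])) for c in (228,232,234,236,238,240,272,276,278,280)])
print("col255",[tuple(map(int,im[r,255])) for r in range(184,196)])
th=np.linspace(0,2*np.pi,90,endpoint=False)
def sil(x,y):
    return cv2.convexHull(np.array([proj("wrist",(x+.015*np.cos(t),y+.015*np.sin(t),z),a) for t in th for z in(zb,zb+.012)],np.float32))
B=[]
for c in range(243,270,2):   # top edge against black: half-level crossing of green
    g=im[180:206,c,1];i=np.nonzero(g>100)[0][0];B.append((c,180+i-1+(100-g[i-1])/(g[i]-g[i-1])))
f=lambda q:[cv2.pointPolygonTest(sil(*q),(float(u),float(v)),True) for u,v in B]
r=least_squares(f,[p[0],p[1]],loss="soft_l1",diff_step=1e-3);off=r.x-p[:2]
print(r.x,"off",off,np.round(r.fun,1).tolist())
h=sil(*r.x)[:,0];print("model extent",h.min(0),h.max(0))
print("hole",onz("wrist",(406/6.25+190-.42,153/6.25+156-.42),.045,a),R.from_quat(d["q"]).as_matrix()[:,2])
print("to bore",rel(np.r_[np.array([.5438,-.0202])-off,.225]))
E
python3 fit.py
```

```text
row200 [(46, 78, 126), (43, 48, 60), (44, 48, 59), (46, 120, 157), (46, 155, 201), (43, 143, 187), (65, 231, 254), (45, 68, 87), (48, 65, 93), (53, 92, 146)]
col255 [(24, 32, 47), (27, 35, 50), (29, 39, 49), (42, 45, 58), (41, 45, 55), (43, 58, 69), (44, 81, 104), (41, 109, 139), (40, 139, 182), (51, 181, 231), (60, 199, 242), (59, 201, 242)]
[ 0.5134764  -0.23710466] off [0.00143499 0.001373  ] [-0.1, 0.1, -0.1, 0.1, 0.1, 0.2, -0.0, -0.2, -0.2, 0.1, 0.0, -0.1, -0.1, 0.3]
model extent [234.98618 190.66158] [277.46255 235.24379]
hole [ 0.5127503  -0.23835543  0.045     ] [-0.00270509  0.00201218 -0.99999432]
to bore [-0.3777553   2.7120588   0.00638156]
```

```bash

python3 -m inch '[-0.06,0.3,0,0,0,0, -0.1,0.6,0,0,0,0, -0.13,0.9,0,0,0,0, -0.13,0.9,0,0,0,0]' >/dev/null
python3 -m inch '[-0.06,0.45,0,0,0,0, -0.13,0.9,0,0,0,0, -0.13,0.9,0,0,0,0]' >/dev/null
python3 -m inch '[-0.06,0.4,0,0,0,0, -0.1,0.7,0,0,0,0, -0.12,0.9,0,0,0,0, -0.12,0.9,0,0,0,0, -0.12,0.9,0,0,0,0, -0.12,0.9,0,0,0,0]'
python3 -c "
from h import *
print(rel([.5427,-.0212,.195]))"
```

```text
time: 8.35
position: [0.5433, -0.0241, 0.2265]
tool_rot: [0.0, 1.0, -0.0, -0.0]
ft_force: [-0.6, -1.0, -5.4]
grip_width: 0.0171
grip_force: 45.0
[0.00777299 0.03626881 0.39395976]
```

```bash

python3 -m inch '[0,0.03,0.2,0,0,0, 0,0.03,0.4,0,0,0, 0,0.03,0.4,0,0,0, 0,0.03,0.4,0,0,0, 0,0.03,0.4,0,0,0]'
python3 - <<'E'
from h import *
o=get_obs();k=get_calibration("wrist");im=camera("wrist");np.savez("w5.npz",T=k["T"],p=o["position"],q=o["tool_rot"])
cv2.imwrite("pics/w5.png",im[:,:,::-1]);p=np.array(o["position"]);print(p,o["ft_force"],rel([.5427,-.0212,.18]))
zs=.045+p[2]-.1229
def ring(c,r,z):return np.array([proj("wrist",(c[0]+r*np.cos(t),c[1]+r*np.sin(t),z),k) for t in np.linspace(0,6.283,60)])
u,v=proj("wrist",(p[0]-.01,p[1],.09),k).round().astype(int);O=np.array([u-64,v-48]);print(O)
c=np.ascontiguousarray(cv2.resize(im[v-48:v+48,u-64:u+64,::-1],(800,600),interpolation=2))
for P,col in((ring((.5438,-.0202),.0085,.068),(0,0,255)),(ring(p[:2]+[.0011,.001],.015,zs),(0,255,0))):
    cv2.polylines(c,[((P-O+.5)*6.25).round().astype(int)],True,col,1)
cv2.imwrite("pics/w5c.png",c)
E
```

```text
time: 8.77
position: [0.5438, -0.0217, 0.1954]
tool_rot: [0.001, 1.0, -0.0, 0.0]
ft_force: [-0.0, -0.3, -4.9]
grip_width: 0.0171
grip_force: 45.0
[ 0.5437879  -0.02173371  0.19539373] [-0.02879879 -0.30993883 -4.88910989] [0.01657015 0.0049921  0.19635564]
[191 138]
```

View pics/w5c.png

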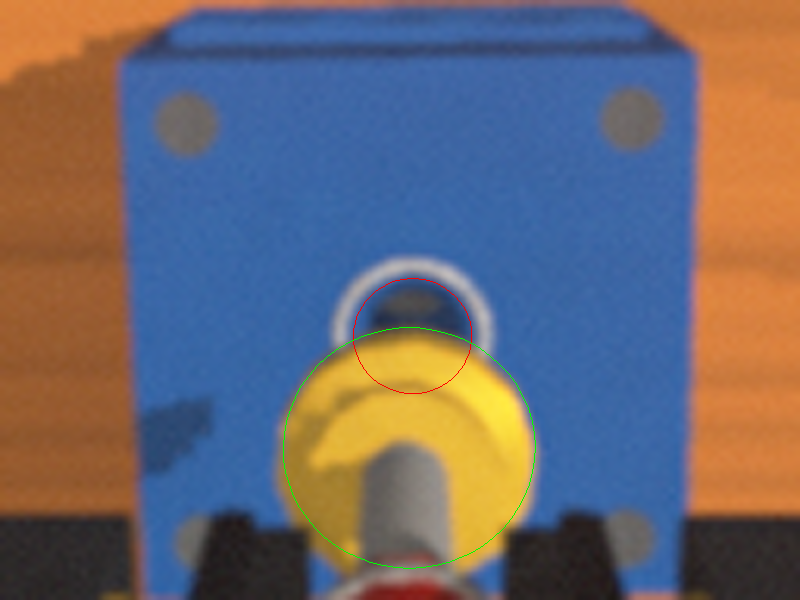

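The ring round the bore (centre about crop (413,336)) agrees with the predicted mouth. The stop sits about 0.5 mm further +x than modelled, so I'll use a TCP target of (0.5423, -0.0209).

```bash

python3 -m inch '[0.018,0.008,0.1,0,0,0, 0.018,0.008,0.19,0,0,0, 0.018,0.008,0.19,0,0,0, 0.018,0.008,0.19,0,0,0]' >/dev/null
python3 -m inch '[0,0,0,0,0,0, 0,0,0,0,0,0, 0,0,0,0,0,0]'
python3 -c "
from h import *
print(rel([.5423,-.0209,.18]))"
```

```text
time: 9.4
position: [0.5421, -0.02, 0.18]
tool_rot: [-0.0, 1.0, -0.0, 0.0]
ft_force: [-1.2, -0.9, -6.4]
grip_width: 0.0175
grip_force: 45.0
[-0.00231096 -0.01078187 -0.0002906 ]
```

```bash

python3 -m inch '[0,-0.01,0.05,0,0,0, 0,-0.01,0.1,0,0,0, 0,-0.01,0.15,0,0,0, 0,-0.01,0.18,0,0,0, 0,-0.01,0.18,0,0,0]'
python3 -m inch '[0,0,0.05,0,0,0, 0,0,0.1,0,0,0, 0,0,0.1,0,0,0, 0,0,0.1,0,0,0]'
python3 -c "
from h import *
for i in range(3):camera('scene');print(get_obs()['ft_force'].round(1))"
```

```text
time: 9.82
position: [0.5414, -0.0208, 0.1645]
tool_rot: [0.0, 1.0, 0.0, -0.001]
ft_force: [0.3, -0.3, -5.1]
grip_width: 0.017
grip_force: 45.0
time: 10.15
position: [0.5417, -0.0208, 0.157]
tool_rot: [0.0, 1.0, 0.0, -0.0]
ft_force: [0.2, -0.5, -5.0]
grip_width: 0.017
grip_force: 45.0
[-0.2  0.  -5.8]
[-0.5 -0.4 -6.3]
[-0.5  0.3 -5.3]
```

```bash

python3 -m inch '[0,0,0.04,0,0,0, 0,0,0.08,0,0,0, 0,0,0.1,0,0,0, 0,0,0.1,0,0,0]'
python3 -m inch '[0,0,0.02,0,0,0, 0,0,0.04,0,0,0, 0,0,0.06,0,0,0, 0,0,0.08,0,0,0, 0,0,0.08,0,0,0]'
```

```text
time: 10.63
position: [0.5416, -0.0208, 0.1488]
tool_rot: [0.0, 1.0, 0.0, -0.0]
ft_force: [-0.6, -0.9, -5.5]
grip_width: 0.0172
grip_force: 45.0
time: 11.05
position: [0.542, -0.0209, 0.1431]
tool_rot: [-0.0, 1.0, -0.0, 0.0]
ft_force: [0.1, -0.6, -2.8]
grip_width: 0.0168
grip_force: 45.0
```

```bash
python3 -c "
from h import *
for i in range(4):camera('scene');o=get_obs();print(o['ft_force'].round(1),o['position'].round(4))"
```

```text
[-0.8  0.1 -3.5] [ 0.542  -0.0209  0.143 ]
[-0.5 -0.7 -2.9] [ 0.542  -0.0209  0.143 ]
[ 0.1 -0.4 -2.6] [ 0.5419 -0.0209  0.143 ]
[ 0.  -0.3 -2.7] [ 0.542  -0.0209  0.143 ]
```

The stop has landed: the upward force rose about 2.5 N at z≈0.146. Now small guarded steps to feel the bottom, each typed out, with a reading between them.

```bash
cat > g.py <<'E'
from rig import get_obs
import sys
o=get_obs();f=o["ft_force"];print(round(o["time"],2),o["position"].round(4),f.round(1),flush=True);sys.exit(int(f[2]>0.8))
E
m='>/dev/null'
python3 -m inch '[0,0,0.005,0,0,0, 0,0,0.01,0,0,0, 0,0,0.01,0,0,0]' >/dev/null; python3 g.py &&
python3 -m inch '[0,0,0.005,0,0,0, 0,0,0.01,0,0,0, 0,0,0.01,0,0,0]' >/dev/null && python3 g.py &&
python3 -m inch '[0,0,0.005,0,0,0, 0,0,0.01,0,0,0, 0,0,0.01,0,0,0]' >/dev/null && python3 g.py &&
python3 -m inch '[0,0,0.005,0,0,0, 0,0,0.01,0,0,0, 0,0,0.01,0,0,0]' >/dev/null && python3 g.py &&
python3 -m inch '[0,0,0.005,0,0,0, 0,0,0.01,0,0,0, 0,0,0.01,0,0,0]' >/dev/null && python3 g.py &&
python3 -m inch '[0,0,0.005,0,0,0, 0,0,0.01,0,0,0, 0,0,0.01,0,0,0]' >/dev/null && python3 g.py &&
python3 -m inch '[0,0,0.005,0,0,0, 0,0,0.01,0,0,0, 0,0,0.01,0,0,0]' >/dev/null && python3 g.py &&
python3 -m inch '[0,0,0.005,0,0,0, 0,0,0.01,0,0,0, 0,0,0.01,0,0,0]' >/dev/null && python3 g.py
```

```text
11.5 [ 0.542  -0.0209  0.1423] [-0.6 -0.4 -1.3]
11.75 [ 0.542  -0.0209  0.1414] [-0.6  0.1 -0.2]
12.0 [ 0.542  -0.0209  0.1405] [-0.7 -0.6 -1.3]
12.25 [ 0.542  -0.0209  0.1397] [-0.2 -0.1 -2. ]
12.5 [ 0.5419 -0.0209  0.1389] [-0.2 -0.3 -0.9]
12.75 [ 0.542  -0.0209  0.1381] [-0.4 -0.2 -1.2]
13.0 [ 0.5419 -0.0209  0.1373] [-0.3 -0.3 -1.9]
13.25 [ 0.5419 -0.0209  0.1365] [-0.1 -0.5 -1.7]
```

```bash
sed -i 's/>0.8/>1.2/' g.py
python3 -m inch '[0,0,0.005,0,0,0, 0,0,0.01,0,0,0, 0,0,0.01,0,0,0]' >/dev/null; python3 g.py &&
python3 -m inch '[0,0,0.005,0,0,0, 0,0,0.01,0,0,0, 0,0,0.01,0,0,0]' >/dev/null && python3 g.py &&
python3 -m inch '[0,0,0.005,0,0,0, 0,0,0.01,0,0,0, 0,0,0.01,0,0,0]' >/dev/null && python3 g.py &&
python3 -m inch '[0,0,0.005,0,0,0, 0,0,0.01,0,0,0, 0,0,0.01,0,0,0]' >/dev/null && python3 g.py &&
python3 -m inch '[0,0,0.005,0,0,0, 0,0,0.01,0,0,0, 0,0,0.01,0,0,0]' >/dev/null && python3 g.py &&
python3 -m inch '[0,0,0.005,0,0,0, 0,0,0.01,0,0,0, 0,0,0.01,0,0,0]' >/dev/null && python3 g.py &&
python3 -m inch '[0,0,0.005,0,0,0, 0,0,0.01,0,0,0, 0,0,0.01,0,0,0]' >/dev/null && python3 g.py &&
python3 -m inch '[0,0,0.005,0,0,0, 0,0,0.01,0,0,0, 0,0,0.01,0,0,0]' >/dev/null && python3 g.py &&
python3 -m inch '[0,0,0.005,0,0,0, 0,0,0.01,0,0,0, 0,0,0.01,0,0,0]' >/dev/null && python3 g.py &&
python3 -m inch '[0,0,0.005,0,0,0, 0,0,0.01,0,0,0, 0,0,0.01,0,0,0]' >/dev/null && python3 g.py &&
python3 -m inch '[0,0,0.005,0,0,0, 0,0,0.01,0,0,0, 0,0,0.01,0,0,0]' >/dev/null && python3 g.py &&
python3 -m inch '[0,0,0.005,0,0,0, 0,0,0.01,0,0,0, 0,0,0.01,0,0,0]' >/dev/null && python3 g.py
```

```text
13.5 [ 0.5419 -0.0209  0.1357] [-0.1 -0.5 -1. ]
13.75 [ 0.5419 -0.0209  0.1349] [ 0.8 -0.4 -1.1]
14.0 [ 0.5419 -0.0209  0.1341] [ 0.4 -0.4 -1.8]
14.25 [ 0.5419 -0.0209  0.1333] [ 0.1 -1.3 -1.3]
14.5 [ 0.5419 -0.0209  0.1325] [ 0.  -1.2 -1.6]
14.75 [ 0.5419 -0.0209  0.1317] [ 0.2 -0.7 -1.2]
15.0 [ 0.5419 -0.0209  0.1309] [ 0.3 -1.4 -2.1]
15.25 [ 0.542  -0.0209  0.1307] [-0.8 -0.5  4.1]
```

Bottom felt at TCP z≈0.1308 (force jumped about 5.5 N with roughly 0.6 mm of deflection). I'll build the push up gradually.

```bash

python3 -m inch '[0,0,0.002,0,0,0, 0,0,0.004,0,0,0]' >/dev/null; python3 g.py
python3 -c "
from h import *
for i in range(3):camera('scene');o=get_obs();print(o['ft_force'].round(1),o['position'].round(4))"
```

```text
15.42 [ 0.5421 -0.0208  0.1307] [-1.4 -1.1  7.6]
[-1.3 -0.4  7.1] [ 0.5421 -0.0209  0.1307]
[-1.1 -0.8  7.1] [ 0.542  -0.0208  0.1307]
[-0.8 -0.2  8.3] [ 0.5421 -0.0208  0.1307]
```

```bash

python3 -m inch '[0,0,0.002,0,0,0, 0,0,0.002,0,0,0, 0,0,0.002,0,0,0, 0,0,0.002,0,0,0, 0,0,0.002,0,0,0, 0,0,0.002,0,0,0, 0,0,0.002,0,0,0, 0,0,0.002,0,0,0, 0,0,0.002,0,0,0, 0,0,0.002,0,0,0]' >/dev/null; python3 g.py
python3 -m inch '[0,0,0,0,0,0, 0,0,0,0,0,0, 0,0,0,0,0,0, 0,0,0,0,0,0, 0,0,0,0,0,0, 0,0,0,0,0,0, 0,0,0,0,0,0, 0,0,0,0,0,0, 0,0,0,0,0,0, 0,0,0,0,0,0, 0,0,0,0,0,0, 0,0,0,0,0,0, 0,0,0,0,0,0, 0,0,0,0,0,0, 0,0,0,0,0,0, 0,0,0,0,0,0, 0,0,0,0,0,0, 0,0,0,0,0,0, 0,0,0,0,0,0, 0,0,0,0,0,0]' >/dev/null; python3 g.py
```

```text
16.4 [ 0.5421 -0.0209  0.1307] [-2.7 -1.1  9. ]
18.07 [ 0.5421 -0.0209  0.1307] [-1.3 -0.6  7.7]
```

```bash

python3 -m inch '[0,0,-0.004,0,0,0, 0,0,-0.008,0,0,0, 0,0,-0.008,0,0,0]' >/dev/null; python3 g.py
python3 -m inch '[0,0,0,0,0,0, 0,0,0,0,0,0, 0,0,0,0,0,0, 0,0,0,0,0,0, 0,0,0,0,0,0, 0,0,0,0,0,0, 0,0,0,0,0,0, 0,0,0,0,0,0]' 60; python3 g.py
```

```text
18.32 [ 0.5421 -0.0208  0.1307] [-0.5 -1.1  5. ]
time: 18.98
position: [0.5418, -0.0208, 0.1302]
tool_rot: [-0.0, 1.0, 0.0, -0.0]
ft_force: [-0.1, -1.2, -3.8]
grip_width: 0.0574
grip_force: 0.0
18.98 [ 0.5418 -0.0208  0.1302] [-0.1 -1.2 -3.8]
```

```bash

python3 -m inch '[0,0,-0.15,0,0,0, 0,0,-0.4,0,0,0, 0,0,-0.7,0,0,0, 0,0,-1,0,0,0, 0,0,-1,0,0,0]' >/dev/null
python3 -m inch '[-0.1,0,-0.3,0,0,0, -0.25,0,-0.6,0,0,0, -0.25,0,-0.6,0,0,0, -0.25,0,-0.6,0,0,0, -0.25,0,-0.6,0,0,0]'
python3 - <<'E'
from h import *
k=get_calibration("wrist");w=camera("wrist")[:,:,::-1];s=camera("scene")[:,:,::-1]
u,v=proj("wrist",(.5438,-.0202,.1),k).round().astype(int);a,b=proj("scene",(.5438,-.0202,.1)).round().astype(int);print(u,v,a,b)
cv2.imwrite("pics/end.png",np.hstack([cv2.resize(x,(400,400),interpolation=2) for x in(w[v-50:v+50,u-50:u+50],s[b-35:b+35,a-35:a+35])]))
E
```

```text
time: 19.82
position: [0.5602, -0.0205, 0.2562]
tool_rot: [-0.0, 1.0, 0.0, -0.002]
ft_force: [-0.2, -0.1, -4.4]
grip_width: 0.0606
grip_force: 0.0
255 168 244 198
```

View pics/end.png

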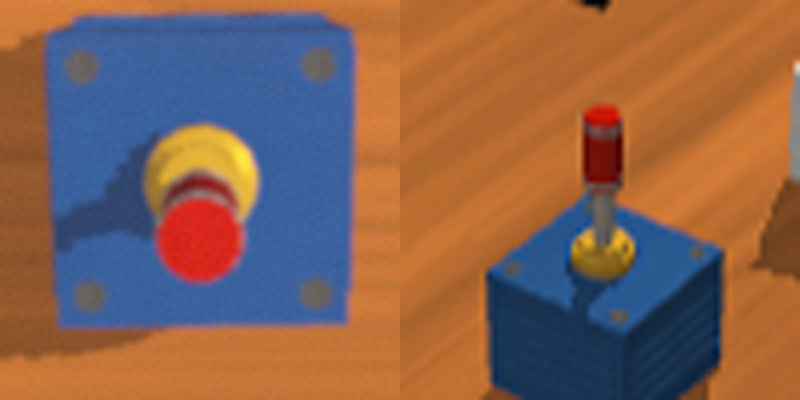

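The gauge stands upright in the blue housing, with its head at (200,240) in the left panel. The stop lies flat on the top face in both views, and the gripper is clear.

```bash
python3 -c "
from rig import *
print(hand_in())"
```

```text
the job is handed in; nothing more can be done
None
```

The gauge is standing upright in the blue housing's bore, rod on the bottom and stop flat on the top face. I held it down for about 2.5 s at an estimated 11–13 N, with no reading near 25 N, then released it and handed the job in at about 20 s.

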